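# Clamp a transformer in the test jig and hold the probes on it

### The arm

A 6-joint arm with a two-finger parallel gripper is mounted at the origin on a cart in front of the work surface, level with it; the furniture and walls round the work are solid. World frame = base frame: x ahead of the robot, y to its left, z up, the work surface at z = 0. Lengths are in m, angles in rad, forces in N, time in s.
With the tool pointing down it reaches from about 0.3 to 0.875 m from the base axis. Payload 6.4 kg.
Tool frame: the origin (TCP) lies between the finger pads; the fingertips stand 22 mm ahead of it and the grasp point (between the pads) lies 3 mm ahead of it; z points along the fingers, y is the line along which they close (so a half turn about z gives the same grasp; the last joint's range is limited). The gripper opens to 88 mm and grips with 3 to 60 N. Pads are 18 mm wide; open, the fingers measure 123 mm over their backs; the gripper's body (75 mm by 187 mm) begins 45 mm behind the grasp point.
Start: joints at [0.96, 0.181, 1.607, -0, 1.354, -0.206], TCP at [0.226, 0.529, 0.261] pointing down, gripper open.
Joint ranges: [-2.99, 2.99], [-0.89, 2.07], [0.3, 2.58], [-1.14, 4.28], [0, 2.63], [-3.12, 3.12]. Speed limits (rad/s): [2.57, 2.57, 3.01, 3.14, 3.14, 3.14].

### API

Orientations are given as a unit quaternion [w, x, y, z].
In Python, from rig import r gives the robot as it stands. The module is installed in compiled form; this text tells all that it offers.
- The arm moves only by the shell command python3 -m handwheel FILE [OPENING] [FORCE], which reads ROWS from the file FILE. ROWS is a JSON object with one list for each field, all of the same length, 1 to 20, a row being the entries at one place: sx, sy, sz (the shift in normalised numbers (1 is 1 m)), drx, dry, drz (a rotation vector in fractions of the full range, 1 being pi rad); each row is the pose to reach, as a shift and turn from the pose commanded when the command began, along the tool's axes at that moment; what a row does not reach only later rows make up. A row lasts 1/10 s, in which the tool goes at most 0.05 m and 0.15 rad, less where a joint would pass 70% of its speed; a pose out of reach is approached as far as the arm can. OPENING is the opening from 0.0 (shut) to 1.0 (fully open), set as the command begins (- or left out keeps the last). The fingers move at their own pace and stop on an object; FORCE is the grip in N (left out, the last holds). Time passes only in rows, so rows that do not move let the fingers close. It prints the time, the measured TCP pose, the force, the opening and the grip force at its end. A shift or turn number past 1, either way, is cut back to 1. Input that does not fit is refused with a message, and nothing moves.
- r.state(): the state, without advancing time (a new reading comes with each control period).
- r.read_camera(name): name is "scene" or "top" or "wrist"; returns the picture (400x640x3 uint8, blue, green, red); there is no depth.
- r.calibration(name): a dict with "intrinsics" (3x3 intrinsics, pixels), "extrinsics" (4x4, takes a point from world to camera coordinates). Camera axes: x right, y down, z forward; pixel columns grow to the right and rows downward; lengths in m; the calibration is good to about 2 mm. A picture is of the moment at which its call begins: read the wrist's pose just before it. calibration takes no time and is no camera call; for the wrist camera it gives the pose at the moment of the call.
- r.finish_job(): hands the job in; it is judged then, once.
Trained networks look in the newest picture that a camera, given by its name, has taken for a name from the list of things; names that differ only in an ending like _2 or _b are one class to them, and where a whole thing is asked for, a point or a joint stands for the part that bears it (a point fixed in the world has none). Each returns a list of dicts, best first, with "conf" (0 to 1); they miss things now and then, are a little off and sometimes report something else, mostly with a low value. They report only what shows in the picture. A call takes as long as a camera call. They do not tell look-alikes from the thing itself.
- r.boxes_of(thing, camera): "extent" ([left, top, right, bottom] in pixels, round what is visible of it).
- r.mark_of(thing, camera): "position" ([column, row] in pixels: a listed point, or the origin of a listed thing).
The state is a dict: "clock": time; "qpos": joint angles; "joint_velocities": joint speeds; "effort": joint torques, N m; "tcp_pos": TCP position; "ee_rot": TCP orientation; "contact_force": force on the tool from outside, world axes, zero at the start; "ft_torque": the same for the moment, N m; "finger_gap": opening from 0.0 (shut) to 1.0 (fully open); "finger_force": force on a finger pad.
Only numpy, scipy, OpenCV 4.12 (cv2) and the standard library are available. Lean on these libraries where they do the work, as an engineer would, in place of code of your own. Each camera call takes 0.05 s, during which the arm holds its last target. There are 200 camera calls.

### The job

The small transformer in the test jig is ready for its winding check. Screw the black clamp knob on the bridge clockwise (seen from above), following it down, until it is fully home and the pad holds the transformer; then take the handle bar at the front of the jig and pull it straight out against its springs until the pointer on the probe carriage is level with the index on the scale. Finish while still holding the handle there; leave the index, the place of the transformer and the other things on the bench as they are.

Things in the scene. Friction and masses are not known exactly. Their poses are not given: they have to be found in the camera images.
- jig: transformer test jig fixed to the bench: aluminium base 210 x 190 x 12 mm. Origin: centre of its underside, at bench height; -x points to its front, the way the handle is pulled; +y is its left, where the scale is; z up. A grey bridge (36 mm along x, 122 along y, 84 to 96 mm above the bench) over the origin spans the transformer and carries the clamp knob
- knob_grip (a point): grip point on the vertical axis of the black clamp knob, 2 mm in front of the jig's origin, 126 mm above the bench at joint value 0. The knob is a bar 48 mm long (point x axis), 14 mm thick (y axis), from 11 mm below to 10 mm above this point, on a 26 mm round hub; the bridge's boss is 26 mm below this point. The bar lies along the jig's x at joint value 0
- clamp_knob (a joint): turn of the knob, rad, growing clockwise from above: starts at 0 to 0.25, fully home against a stop at 1.35. On its steep captive screw the knob sinks 4 mm per rad; the pad below meets the transformer at about 0.5 rad and then presses on it through a spring, about 10 N at the stop. Friction (0.1 N m) keeps the knob where it is left
- clamp_pad: round rubber pad, 20 mm across, at the lower end of the clamp screw, above the transformer
- transformer: small transformer, 43 x 71 x 42 mm, 0.24 kg, standing loose in the black nest under the bridge, its coil turned to the probes. The nest is open to the front: unless the pad holds it, the probes can push it forward. Origin: centre of its underside, 18 mm above the bench
- pull_frame (a joint): how far the handle and the probe carriage are pulled out, m: 0 at rest, 0.036 at the stop, along the jig's -x. Springs pull it back with about 8 N at rest and 16 N at the stop; let go, it returns to 0. The probes meet the transformer at 0.016 to 0.02
- handle_bar: the round black grip bar of the handle at the front of the jig, a sleeve that revolves freely on its own axis. Origin: its middle, the same point as handle_grip (its own x and z axes may turn)
- handle_grip (a point): middle of the round black handle bar: 16 mm thick, 92 mm long along the jig's y, axis 70 mm above the bench, on posts 52 mm either side of this point; the plate below is 12 mm thick along x and reaches up to 52 mm. At rest it is 118 mm in front of the jig's origin. Take it from above, one finger in front and one behind
- probe_pins: row of four sprung brass probe pins on the front of the probe carriage, behind the transformer, pointing to it; they give up to 21 mm, pressing with 1 to 4 N
- pointer_tip (a point): tip of the small steel pointer on the left end of the probe carriage, over the scale; it moves with the handle along the jig's -x
- index_tip (a point): tip of the small index slider on the rail at the left edge of the jig, facing the pointer across the scale: the mark. It stands 21 to 31 mm in front of the resting pointer, differently each time. The pointer is at the mark when both tips have the same x in the jig's frame
- multimeter: yellow multimeter, 152 x 78 x 48 mm, lying to the right of the jig; leave it alone
- spare_transformer: a second small transformer like the one in the jig, standing on the bench to the left of the jig; leave it alone
- big_transformer: larger transformer, 61 x 106 x 60 mm, on the bench to the left; leave it alone
- tin: round white tin, 59 mm across, 34 mm high, on the bench to the left; leave it alone
- marker: marker pen, 135 mm long, 17 mm thick, lying to the left of the jig; leave it alone
- heatsink: finned heat sink, 50 x 60 x 25 mm, to the right of the jig; leave it alone
- screwdriver_green: small green screwdriver, 149 mm long, lying to the right in front; leave it alone
Things that resemble listed ones, but are neither listed nor needed, are in the scene too. What is shaped like the transformer but purple is not meant.

How it is judged:
By the outcome, as a careful person would: the job done as asked, in the order asked, and still so for the second after the job is handed in, while the arm keeps its last pose, push and grip.
It also fails if it takes over 42 s, if anything falls off the work surface, if the arm or the gripper's body presses on something with over 40 N, if the wrist force passes 120 N, or if a joint passes its speed limit or range.

## Working session

There is one attempt and no reset: what is moved stays moved. The work goes in short steps, Python scripts to look and compute and a shell command to move; the robot and the scene stay as the last step left them, time stands still between calls to the robot, and variables do not carry over. Pictures are saved under pics/ and viewed, at most 13 in all, crops included, and the job is handed in when it is done.

```bash
mkdir -p pics
cat > h.py <<'E'
from rig import r
import numpy as np, cv2
def cam(n):
    c=r.calibration(n); return np.array(c["intrinsics"]),np.array(c["extrinsics"])
def ray(n,px):
    K,T=cam(n); R=T[:3,:3];t=T[:3,3]
    return -R.T@t, R.T@np.linalg.solve(K,[px[0],px[1],1])
def at_z(n,px,z):
    o,d=ray(n,px); return o+d*(z-o[2])/d[2]
def tri(rays):
    A=0;b=0
    for o,d in rays:
        d=d/np.linalg.norm(d);P=np.eye(3)-np.outer(d,d);A=A+P;b=b+P@o
    p=np.linalg.solve(A,b)
    return p,[float(np.linalg.norm(np.cross(p-o,d/np.linalg.norm(d)))) for o,d in rays]
def proj(n,p):
    K,T=cam(n); q=K@(T[:3,:3]@p+T[:3,3]); return q[:2]/q[2]
E
python3 - <<'E'
from h import *
ims={n:r.read_camera(n) for n in("scene","top","wrist")}
for n in ims: cv2.imwrite(f"pics/{n}0.png",ims[n])
np.set_printoptions(precision=4,suppress=True)
for th in["jig","knob_grip","handle_grip","pointer_tip","index_tip","transformer"]:
    for n in("scene","top"):
        print(th,n,[(np.round(m["position"],1).tolist(),round(m["conf"],2)) for m in r.mark_of(th,n)[:3]])
for th,z in(("jig",0),("knob_grip",.126),("handle_grip",.07),("pointer_tip",.03),("index_tip",.03)):
    rs=[];
    for n in("scene","top"):
        m=r.mark_of(th,n)
        if m: rs.append(ray(n,m[0]["position"])); print(th,n,at_z(n,m[0]["position"],z))
    if len(rs)==2: print(th,"tri",*tri(rs))
print(r.state())
E
```

```text
jig scene [([316.0, 226.2], 0.79)]
jig top [([298.4, 186.6], 0.87)]
knob_grip scene [([312.6, 185.4], 0.53)]
knob_grip top [([298.6, 172.3], 0.71)]
handle_grip scene [([282.8, 223.8], 0.95)]
handle_grip top [([290.1, 224.4], 0.7)]
pointer_tip scene []
pointer_tip top [([269.5, 150.9], 0.81), ([243.1, 199.9], 0.2)]
index_tip scene []
index_tip top []
transformer scene [([391.2, 238.4], 0.73), ([327.9, 296.1], 0.58), ([313.8, 217.7], 0.52)]
transformer top [([371.3, 164.4], 0.71), ([364.9, 268.9], 0.64), ([300.7, 184.2], 0.59)]
jig scene [0.6339 0.1361 0.    ]
jig top [0.6238 0.139  0.    ]
jig tri [0.6253 0.1354 0.0044] [0.004111667115613192, 0.004111667115613264]
knob_grip scene [0.6228 0.1379 0.126 ]
knob_grip top [0.6274 0.1317 0.126 ]
knob_grip tri [0.6249 0.1347 0.1265] [0.0038427671709594063, 0.0038427671709593235]
handle_grip scene [0.5106 0.1495 0.07  ]
handle_grip top [0.5172 0.1521 0.07  ]
handle_grip tri [0.5172 0.1533 0.0653] [0.001113177892404573, 0.0011131778924046395]
pointer_tip top [0.7071 0.2111 0.03  ]
{'clock': 1.25, 'qpos': array([ 0.9597,  0.1808,  1.607 , -0.    ,  1.3538, -0.2063]), 'joint_velocities': array([0.0001, 0.0009, 0.0012, 0.0004, 0.0009, 0.0003]), 'effort': array([ -0.0011, -43.3835, -34.2164,   0.0703,   0.0309,   0.    ]), 'tcp_pos': array([0.2264, 0.5285, 0.2607]), 'ee_rot': array([-0.    ,  0.201 ,  0.9796, -0.    ]), 'contact_force': array([0.0607, 0.6756, 0.3491]), 'ft_torque': array([ 0.0121, -0.0246, -0.052 ]), 'finger_force': 0.0, 'finger_gap': 0.9994391594658254}
```

View pics/top0.png

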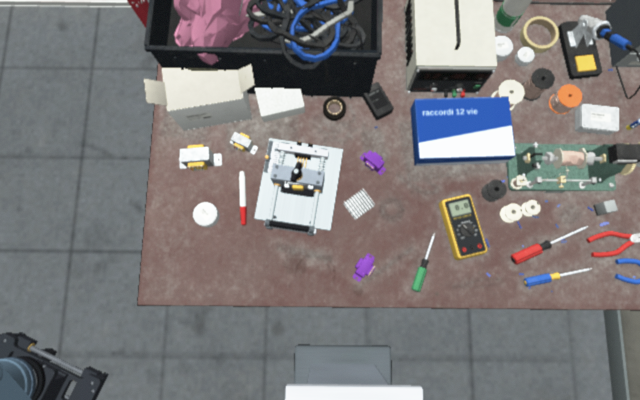

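View pics/scene0.png

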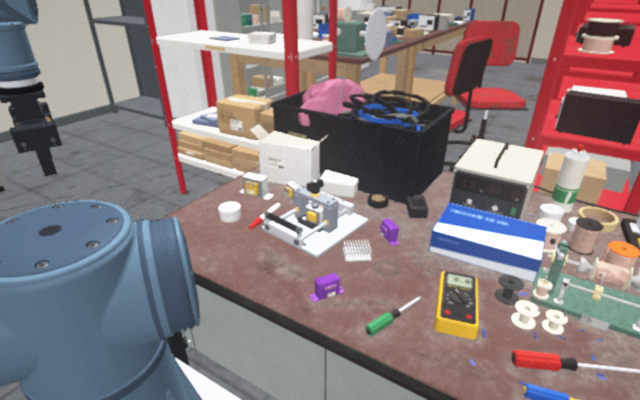

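Top view: the jig is centred near (298,186), with its handle at (290,228), the knob at (297,170) and the purple decoys at (373,160) and (365,267). In the scene view the jig is at (315,225). I'll check where the wrist camera sits and work out a viewing move.

```bash
cat >> h.py <<'E'
from scipy.spatial.transform import Rotation as Ro
np.set_printoptions(precision=4,suppress=True)
def tool():
    s=r.state(); w=s["ee_rot"]; return s,Ro.from_quat(np.roll(w,-1)).as_matrix()
def delta(p,yaw_y,tilt=None):
    """shift + rotvec in tool axes to TCP p, pointing down, tool y at world angle yaw_y"""
    s,R=tool(); y=np.array([np.cos(yaw_y),np.sin(yaw_y),0]); z=np.array([0,0,-1.]); x=np.cross(y,z)
    G=np.c_[x,y,z]; return R.T@(np.array(p)-s["tcp_pos"]), Ro.from_matrix(R.T@G).as_rotvec()
E
python3 - <<'E'
from h import *
K,T=cam("wrist"); s,R=tool(); c=-T[:3,:3].T@T[:3,3]
print("cam in tool",R.T@(c-s["tcp_pos"]),"\n",R.T@T[:3,:3].T,K[0,0])
print(delta([.56,.15,.30],1.3))
E
```

```text
cam in tool [ 0.0734  0.0003 -0.1237] 
 [[ 0.0009 -0.9587 -0.2843]
 [ 1.      0.0008  0.0006]
 [-0.0004 -0.2843  0.9587]] 355.8915682656235
(array([-0.4557, -0.2166, -0.0393]), array([-0.0001, -0.    , -0.134 ]))
```

Careful with the scale: turns go in shares of pi rad. That gives: -0.134 rad is -0.0427.

```bash
echo '{"sx":[-0.04, -0.085, -0.13, -0.175, -0.22, -0.265, -0.31, -0.355, -0.4, -0.44, -0.456, -0.456, -0.456], "sy":[-0.02, -0.04, -0.06, -0.08, -0.1, -0.12, -0.14, -0.16, -0.185, -0.205, -0.217, -0.217, -0.217], "sz":[-0.03, -0.03, -0.03, -0.03, -0.03, -0.03, -0.02, -0.01, 0, 0.01, 0.01, 0.01, 0.01], "drx":[0, 0, 0, 0, 0, 0, 0, 0, 0, 0, 0, 0, 0], "dry":[0, 0, 0, 0, 0, 0, 0, 0, 0, 0, 0, 0, 0], "drz":[0, -0.0159, -0.0427, -0.0427, -0.0427, -0.0427, -0.0427, -0.0427, -0.0427, -0.0427, -0.0427, -0.0427, -0.0427]}' > m.json && python3 -m handwheel m.json
cat > look.py <<'E'
from h import *
import sys,json
def look(tag,things):
    c=cam("wrist"); im=r.read_camera("wrist"); cv2.imwrite(f"pics/{tag}.png",im)
    K,T=c;out={}
    for t in things:
        m=r.mark_of(t,"wrist")
        print(t,[(np.round(x["position"],1).tolist(),round(x["conf"],2)) for x in m[:3]])
        if m:
            d=T[:3,:3].T@np.linalg.solve(K,[*m[0]["position"],1]); o=-T[:3,:3].T@T[:3,3]
            out[t]=(o.tolist(),d.tolist())
    json.dump(out,open(f"{tag}.json","w")); return out
E
python3 - <<'E'
from look import *
look("w1",["jig","knob_grip","handle_grip","pointer_tip","index_tip"])
E
```

```text
clock: 2.55
tcp_pos: [0.56, 0.1495, 0.2506]
ee_rot: [-0.0, 0.136, 0.991, 0.0]
contact_force: [0.3, 0.1, 0.9]
finger_gap: 0.997
finger_force: 0.0
jig [([323.5, 225.6], 0.76)]
knob_grip [([327.2, 282.3], 0.86)]
handle_grip [([306.8, 127.0], 0.9)]
pointer_tip [([400.4, 286.8], 0.75)]
index_tip [([399.9, 263.9], 0.71)]
```

View pics/w1.png

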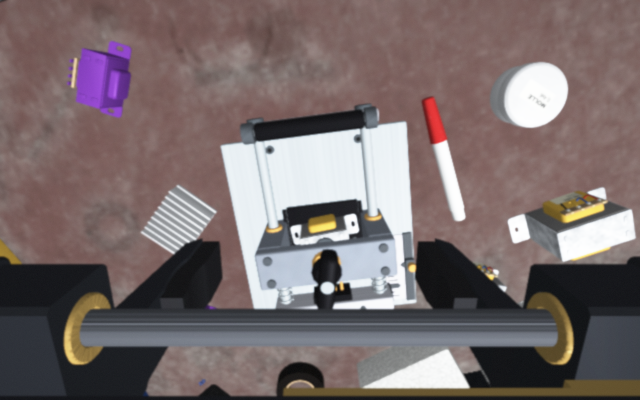

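The wrist view shows the handle bar at (310,125), the knob bar from (326,255) to (328,295), and the index and scale at the right edge near (406,265). I'll take a second view from over the knob.

```bash
echo '{"sx":[-0.03, -0.066, -0.066, -0.066], "sy":[0.003, 0.006, 0.006, 0.006], "sz":[0, 0, 0, 0], "drx":[0, 0, 0, 0], "dry":[0, 0, 0, 0], "drz":[0, 0, 0, 0]}' > m.json && python3 -m handwheel m.json
python3 - <<'E'
from look import *
b=look("w2",["jig","knob_grip","handle_grip","pointer_tip","index_tip"])
a=json.load(open("w1.json"))
P={}
for t in a:
    if t in b:
        p,e=tri([(np.array(o),np.array(d)) for o,d in(a[t],b[t])]); print(t,p,e); P[t]=p
        for (o,d) in (a[t],b[t]):
            o,d=np.array(o),np.array(d); z={"knob_grip":.126,"handle_grip":.07,"jig":0}.get(t,p[2]); print("   z-known",o+d*(z-o[2])/d[2])
u=P["knob_grip"]-P["handle_grip"]; print("yaw",np.arctan2(u[1],u[0]),np.hypot(*u[:2]))
cv2.imwrite("pics/w2c.png",cv2.resize(cv2.imread("pics/w2.png")[60:310,200:500],None,fx=2.4,fy=2.4,interpolation=cv2.INTER_CUBIC))
E
```

```text
clock: 3.25
tcp_pos: [0.625, 0.138, 0.2501]
ee_rot: [-0.001, 0.135, 0.991, -0.0]
contact_force: [-1.0, 0.4, 0.0]
finger_gap: 0.997
finger_force: 0.0
jig [([321.5, 168.3], 0.65), ([564.1, 156.1], 0.2)]
knob_grip [([317.9, 204.9], 0.85)]
handle_grip [([303.5, 39.4], 0.63), ([171.3, 156.5], 0.46)]
pointer_tip [([399.3, 232.3], 0.88)]
index_tip [([396.4, 208.1], 0.58)]
jig [0.6318 0.1383 0.0006] [0.0018914025838497922, 0.0018914025838498154]
   z-known [0.6316 0.1364 0.    ]
   z-known [0.6324 0.1401 0.    ]
knob_grip [0.6338 0.1364 0.1199] [0.0005977107229734073, 0.0005977107229733767]
   z-known [0.6304 0.1378 0.126 ]
   z-known [0.6318 0.1363 0.126 ]
handle_grip [0.515  0.155  0.0806] [0.0020923927245057963, 0.002092392724505797]
   z-known [0.5155 0.1524 0.07  ]
   z-known [0.5141 0.1571 0.07  ]
pointer_tip [0.716  0.2021 0.0234] [0.00035359994329804754, 0.0003535999432980531]
   z-known [0.7159 0.2017 0.0234]
   z-known [0.7161 0.2024 0.0234]
index_tip [0.6914 0.2067 0.0173] [0.00088519103831625, 0.0008851910383162056]
   z-known [0.6916 0.2076 0.0173]
   z-known [0.6912 0.2058 0.0173]
yaw -0.15589616089508865 0.12020640294171452
```

View pics/w2c.png

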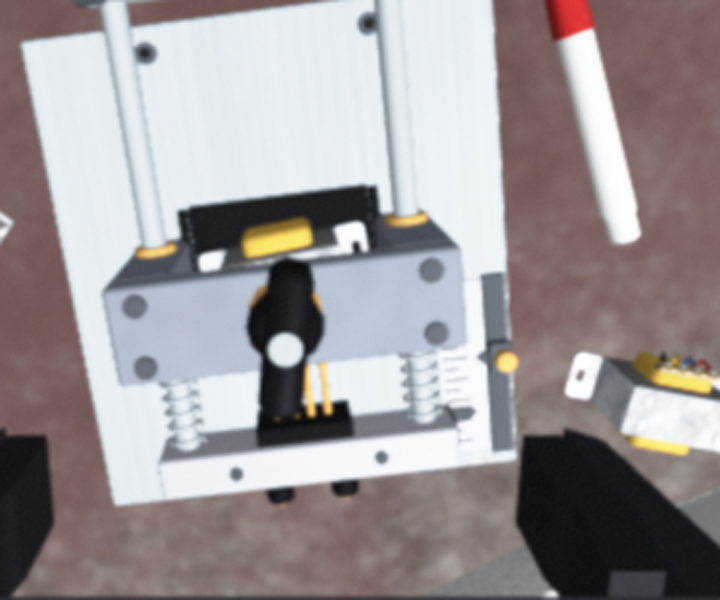

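The crop shows the knob bar from (292,265) to (280,415) with its white centre at (285,350), the index tip at (482,357) and the pointer tip at (471,412). Next: yaws from the base edges and the bar.

Run:
```python
from h import *
f=lambda x,y,z: at_z("wrist",[200+x/2.4,60+y/2.4],z)
def ang(a,b): u=b-a; return np.arctan2(u[1],u[0]),np.hypot(*u[:2])
print("left edge",ang(f(22,42,.012),f(115,505,.012)))
print("right edge",ang(f(494,0,.012),f(516,460,.012)))
print("back edge+90",ang(f(516,460,.012),f(115,505,.012))[0]+np.pi/2)
print("bridge front",ang(f(460,247,.096),f(105,290,.096)),"mid", (f(460,247,.096)+f(105,290,.096)+f(465,342,.096)+f(120,385,.096))/4)
print("bar",ang(f(292,265,.136),f(280,415,.136)),f(285,340,.136),"dot",f(285,350,.136))
```

```text
left edge (np.float64(-0.14554352098039647), np.float64(0.20932396065873207))
right edge (np.float64(-0.14867968662267292), np.float64(0.2018571305738701))
back edge+90 -0.1462163408459285
bridge front (np.float64(-1.7169291605420691), np.float64(0.11944648396335308)) mid [0.6311 0.1377 0.096 ]
bar (np.float64(-0.3446278370642739), np.float64(0.046258799943530916)) [0.6268 0.1383 0.136 ] dot [0.6297 0.1375 0.136 ]
```

Run:
```python
from h import *
print(delta([.6295,.1375,.139],1.226))
```

```text
(array([-0.0047,  0.0008,  0.1121]), array([0.0001, 0.0003, 0.0746]))
```

Converted, 0.075 rad is 0.0239.

```bash
echo '{"sx":[-0.0047, -0.0047, -0.0047, -0.0047, -0.0047], "sy":[0.001, 0.001, 0.001, 0.001, 0.001], "sz":[0.03, 0.065, 0.095, 0.112, 0.112], "drx":[0, 0, 0, 0, 0], "dry":[0, 0, 0, 0, 0], "drz":[0.0239, 0.0239, 0.0239, 0.0239, 0.0239]}' > m.json && python3 -m handwheel m.json 0.6
echo '{"sx":[0, 0, 0, 0, 0], "sy":[0, 0, 0, 0, 0], "sz":[0, 0, 0, 0, 0], "drx":[0, 0, 0, 0, 0], "dry":[0, 0, 0, 0, 0], "drz":[0, 0, 0, 0, 0]}' > m.json && python3 -m handwheel m.json 0.0 25
python3 - <<'E'
from look import *
print(tool()[0]); look("w3",["knob_grip","pointer_tip","index_tip"])
E
```

```text
clock: 4.05
tcp_pos: [0.6282, 0.1374, 0.1361]
ee_rot: [-0.002, 0.172, 0.985, -0.001]
contact_force: [-1.2, 1.2, -0.0]
finger_gap: 0.601
finger_force: 0.0
clock: 4.55
tcp_pos: [0.6304, 0.1373, 0.1395]
ee_rot: [0.001, 0.172, 0.985, 0.0]
contact_force: [-2.0, -3.5, 3.6]
finger_gap: 0.172
finger_force: 2.1
{'clock': 4.55, 'qpos': array([ 0.0309,  0.4555,  1.5127, -0.0001,  1.1722, -1.1941]), 'joint_velocities': array([-0.0035,  0.0041,  0.0024, -0.02  ,  0.0055,  0.0009]), 'effort': array([  0.091 , -53.5732, -31.2315,   0.2175,  -0.0108,  -0.008 ]), 'tcp_pos': array([0.6304, 0.1373, 0.1395]), 'ee_rot': array([0.0006, 0.172 , 0.9851, 0.0001]), 'contact_force': array([-1.954 , -3.4776,  3.5887]), 'ft_torque': array([-0.5659,  0.1534,  0.0031]), 'finger_force': 2.1421308347089507, 'finger_gap': 0.17215285654082593}
knob_grip [([317.9, 267.6], 0.65)]
pointer_tip [([320.1, 193.3], 0.16)]
index_tip [([434.2, 241.8], 0.69)]
```

View pics/w3.png

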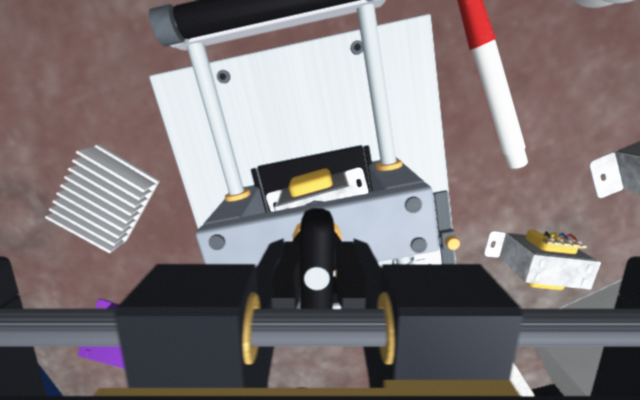

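The bar sits between the pads with its white dot at (317,278), and the axis is aligned. I'll firm the grip and turn clockwise, sinking 4 mm/rad.

Converted, 1 rad is 0.3183.

```bash
echo '{"sx":[0, 0, 0, 0, 0, 0, 0, 0, 0, 0, 0, 0, 0, 0, 0], "sy":[0, 0, 0, 0, 0, 0, 0, 0, 0, 0, 0, 0, 0, 0, 0], "sz":[0, 0, 0, 0.0004, 0.0008, 0.0012, 0.0016, 0.002, 0.0024, 0.0028, 0.0032, 0.0036, 0.004, 0.004, 0.004], "drx":[0, 0, 0, 0, 0, 0, 0, 0, 0, 0, 0, 0, 0, 0, 0], "dry":[0, 0, 0, 0, 0, 0, 0, 0, 0, 0, 0, 0, 0, 0, 0], "drz":[0, 0, 0, 0.0318, 0.0637, 0.0955, 0.1273, 0.1592, 0.191, 0.2228, 0.2546, 0.2865, 0.3183, 0.3183, 0.3183]}' > m.json && python3 -m handwheel m.json 0.0 30
python3 -c "
from h import *
s=tool()[0];print(s['ft_torque'],s['contact_force'],s['qpos'][0]-s['qpos'][5],s['finger_gap'])"
```

```text
clock: 6.25
tcp_pos: [0.6299, 0.1364, 0.1355]
ee_rot: [0.0, 0.623, 0.782, -0.001]
contact_force: [-5.0, -5.3, 7.5]
finger_gap: 0.161
finger_force: 30.5
[-0.8732  0.8555 -0.0935] [-5.0181 -5.2569  7.4697] 0.2239531321147991 0.16053127307560056
```

Converted, 0.05 rad is 0.0159.

```bash
P='from h import *
s=tool()[0];print(s["ft_torque"],s["contact_force"],s["qpos"][0]-s["qpos"][5],s["finger_gap"])'
echo '{"sx":[0, 0, 0], "sy":[0, 0, 0], "sz":[0.0002, 0.0004, 0.0004], "drx":[0, 0, 0], "dry":[0, 0, 0], "drz":[0.0159, 0.0318, 0.0318]}' > m.json && python3 -m handwheel m.json; python3 -c "$P"
echo '{"sx":[0, 0], "sy":[0, 0], "sz":[0.0002, 0.0002], "drx":[0, 0], "dry":[0, 0], "drz":[0.0159, 0.0159]}' > m.json && python3 -m handwheel m.json; python3 -c "$P"
echo '{"sx":[0, 0], "sy":[0, 0], "sz":[0.0001, 0.0001], "drx":[0, 0], "dry":[0, 0], "drz":[0.0127, 0.0127]}' > m.json && python3 -m handwheel m.json; python3 -c "$P"
```

```text
clock: 6.55
tcp_pos: [0.6298, 0.1364, 0.1351]
ee_rot: [0.0, 0.662, 0.749, -0.001]
contact_force: [-4.7, -5.4, 7.9]
finger_gap: 0.155
finger_force: 30.5
[-0.8488  0.8402 -0.0606] [-4.6541 -5.3639  7.8815] 0.12296147751128342 0.1552290435330328
clock: 6.75
tcp_pos: [0.6298, 0.1364, 0.1349]
ee_rot: [0.0, 0.68, 0.733, -0.001]
contact_force: [-5.3, -4.8, 8.7]
finger_gap: 0.157
finger_force: 30.5
[-0.9316  0.9253  0.1662] [-5.2664 -4.8177  8.6898] 0.07329482499454669 0.15656997121340763
clock: 6.95
tcp_pos: [0.6298, 0.1363, 0.1349]
ee_rot: [0.0, 0.694, 0.719, -0.001]
contact_force: [-4.7, -4.8, 8.3]
finger_gap: 0.156
finger_force: 30.9
[-0.9436  0.9599  0.5896] [-4.7198 -4.7758  8.3475] 0.03445736020304113 0.15592016035280706
```

The resisting torque climbs to 0.59 N m at the expected stop angle, so the knob is home. I'll release, rise, and look straight down on the scale.

```bash
echo '{"sx":[0, 0, 0, 0, 0, 0], "sy":[0, 0, 0, 0, 0, 0], "sz":[0, 0, 0, -0.02, -0.05, -0.05], "drx":[0, 0, 0, 0, 0, 0], "dry":[0, 0, 0, 0, 0, 0], "drz":[0, 0, 0, 0, 0, 0]}' > m.json && python3 -m handwheel m.json 0.6
python3 - <<'E'
from h import *
print(delta([.7016,.1907,.18],-.147))
E
```

```text
clock: 7.55
tcp_pos: [0.6326, 0.1378, 0.1882]
ee_rot: [0.002, 0.695, 0.719, 0.003]
contact_force: [0.3, 0.8, 0.8]
finger_gap: 0.596
finger_force: 0.0
(array([0.0505, 0.0707, 0.0088]), array([ 0.0072, -0.001 ,  0.1822]))
```

Converted, 0.18 rad is 0.0573.

```bash
echo '{"sx":[0.02, 0.04, 0.0505, 0.0505, 0.0505, 0.0505], "sy":[0.03, 0.06, 0.0707, 0.0707, 0.0707, 0.0707], "sz":[0, 0, 0.006, 0.006, 0.006, 0.006], "drx":[0, 0, 0, 0, 0, 0], "dry":[0, 0, 0, 0, 0, 0], "drz":[0.0286, 0.0573, 0.0573, 0.0573, 0.0573, 0.0573]}' > m.json && python3 -m handwheel m.json
python3 - <<'E'
from look import *
b=look("w4",["knob_grip","pointer_tip","index_tip","transformer"]); ex=np.array([np.cos(.147),-np.sin(.147),0])
for t in("pointer_tip","index_tip"):
    if t in b:
        o,d=map(np.array,b[t]); p=o+d*(.022-o[2])/d[2]; print(t,p,p@ex)
im=cv2.imread("pics/w4.png"); c=proj("wrist",np.array([.7037,.2045,.02])).astype(int); print(c)
x0,y0=c-[60,45]; cv2.imwrite("pics/w4c.png",cv2.resize(im[max(y0,0):y0+90,x0:x0+120],None,fx=6,fy=6,interpolation=cv2.INTER_CUBIC)); print(x0,y0)
E
```

```text
clock: 8.15
tcp_pos: [0.6983, 0.1897, 0.1775]
ee_rot: [-0.0, 0.757, 0.654, -0.001]
contact_force: [0.6, -0.3, 0.7]
finger_gap: 0.602
finger_force: 0.0
knob_grip []
pointer_tip [([340.2, 165.5], 0.66)]
index_tip [([306.4, 163.8], 0.56)]
transformer [([336.3, 398.2], 0.68), ([247.4, 253.3], 0.62)]
pointer_tip [0.7179 0.203  0.022 ] 0.6803837704896046
index_tip [0.6914 0.2083 0.022 ] 0.6534155189781057
[321 165]
261 120
```

View pics/w4.png

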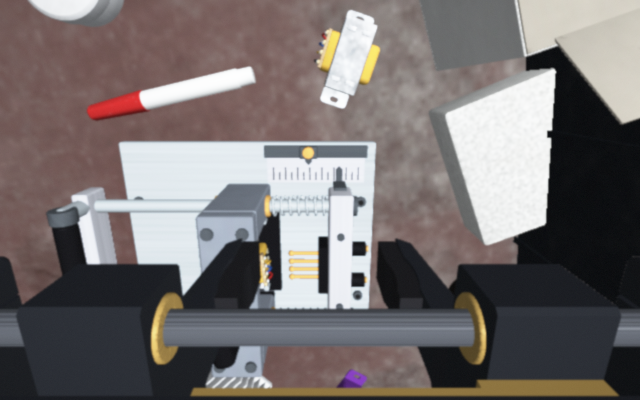

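View pics/w4c.png

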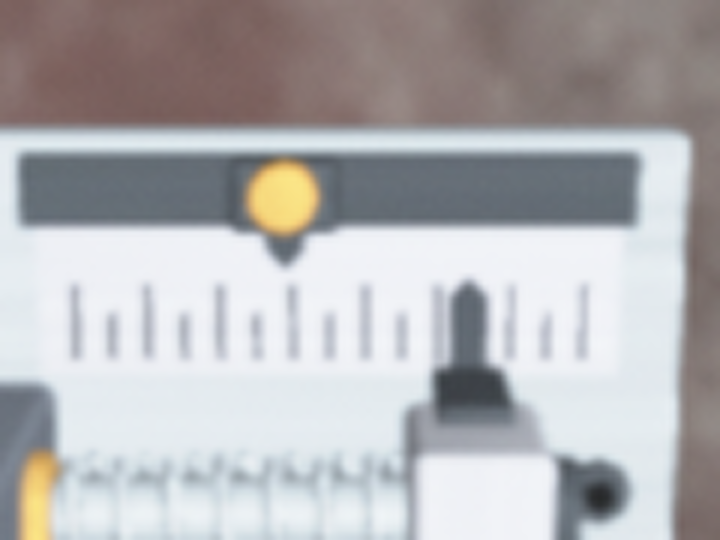

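Ticks are 72.6 crop px apart (major ticks), the pointer tip is at (468,283) and the index tip at (286,265).

Run:
```python
from h import *
ex=np.array([np.cos(.147),-np.sin(.147),0])
g=lambda x,y,z: at_z("wrist",[261+(x-2.5)/6,120+(y-2.5)/6],z)@ex
print("ticks",[(z,(g(583,320,z)-g(75,320,z))/7*1e3) for z in(.010,.012,.014)])
for zp in(.018,.022,.026):
    for zi in(.016,.018,.022): print(zp,zi,(g(468,283,zp)-g(286,265,zi))*1e3)
# height from w1..w4 rays
import json
J=[json.load(open(f"w{k}.json")) for k in(1,2,4)]
for t in("pointer_tip","index_tip"): print(t,*tri([tuple(map(np.array,j[t])) for j in J]))
print(delta([.5143,.155,.20],-.147))
```

```text
ticks [(0.01, np.float64(10.16613805243362)), (0.012, np.float64(10.096556692156335)), (0.014, np.float64(10.026975331879083))]
0.018 0.016 24.715356759139382
0.018 0.018 24.658780770975053
0.018 0.022 24.5456287946465
0.022 0.016 24.48145695035253
0.022 0.018 24.4248809621882
0.022 0.022 24.31172898585965
0.026 0.016 24.24755714156568
0.026 0.018 24.190981153401346
0.026 0.022 24.077829177072797
pointer_tip [0.7179 0.2025 0.02  ] [0.0005045460533087983, 0.00040256699505389717, 0.00012047901736829189]
index_tip [0.6913 0.2069 0.0172] [0.0007360866032283736, 0.0010628291567213743, 0.00045602142848669966]
(array([-0.0612, -0.1776, -0.0216]), array([ 0.0005, -0.0001,  0.0015]))
```

Required pull ≈ 24.5 mm. Now over the handle, leaning the gripper to the front so the wrist camera can see the scale.

Converted, -0.35 rad is -0.1114.

```bash
echo '{"sx":[-0.015, -0.03, -0.045, -0.0612, -0.0612, -0.0612, -0.0612, -0.0612], "sy":[-0.04, -0.085, -0.13, -0.175, -0.182, -0.182, -0.182, -0.182], "sz":[-0.02, -0.02, -0.02, -0.02, -0.02, -0.02, -0.02, -0.02], "drx":[0, 0, -0.0318, -0.0637, -0.0955, -0.1114, -0.1114, -0.1114], "dry":[0, 0, 0, 0, 0, 0, 0, 0], "drz":[0, 0, 0, 0, 0, 0, 0, 0]}' > m.json && python3 -m handwheel m.json
python3 - <<'E'
from look import *
b=look("w5",["handle_grip","pointer_tip","index_tip","knob_grip"])
o,d=map(np.array,b["handle_grip"]); print(o+d*(.07-o[2])/d[2])
a=json.load(open("w1.json"))["handle_grip"]; print(tri([tuple(map(np.array,a)),(o,d)]))
s,R=tool(); ex=np.array([np.cos(.147),-np.sin(.147),0])
H=np.array([.5143,.155,.07]); G=H-ex*.0045+[0,0,.0122]
print("shift",R.T@(G-s["tcp_pos"]),R)
E
```

```text
clock: 9.2
tcp_pos: [0.5105, 0.156, 0.1989]
ee_rot: [0.132, 0.745, 0.644, 0.114]
contact_force: [-0.8, -0.0, 0.1]
finger_gap: 0.598
finger_force: 0.0
handle_grip [([264.4, 198.5], 0.94)]
pointer_tip [([448.7, 88.4], 0.58)]
index_tip [([423.2, 84.1], 0.55)]
knob_grip [([440.9, 205.5], 0.98)]
[0.5158 0.1538 0.07  ]
(array([0.5161, 0.1522, 0.0656]), [0.0003156734548818772, 0.000315673454881761])
shift [-0.0003 -0.0406  0.1085] [[ 0.1451  0.9296  0.3388]
 [ 0.9894 -0.1363 -0.0497]
 [ 0.      0.3424 -0.9395]]
```

View pics/w5.png

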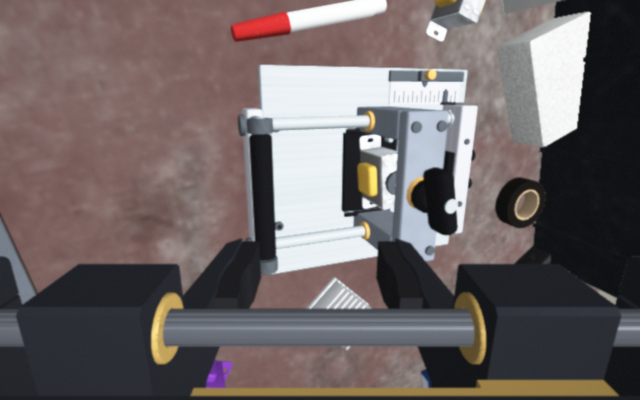

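The bar runs from (258,130) to (266,265), the knob is now turned crosswise at (438,200), and the transformer is still in its nest. Descending vertically onto the bar.

```bash
echo '{"sx":[0, 0, 0, 0, 0, 0], "sy":[-0.013, -0.026, -0.035, -0.04, -0.04, -0.04], "sz":[0.035, 0.07, 0.095, 0.1085, 0.1085, 0.1085], "drx":[0, 0, 0, 0, 0, 0], "dry":[0, 0, 0, 0, 0, 0], "drz":[0, 0, 0, 0, 0, 0]}' > m.json && python3 -m handwheel m.json
echo '{"sx":[0, 0, 0, 0, 0, 0, 0, 0], "sy":[0, 0, 0, 0, 0, 0, 0, 0], "sz":[0, 0, 0, 0, 0, 0, 0, 0], "drx":[0, 0, 0, 0, 0, 0, 0, 0], "dry":[0, 0, 0, 0, 0, 0, 0, 0], "drz":[0, 0, 0, 0, 0, 0, 0, 0]}' > m.json && python3 -m handwheel m.json 0.0 50
python3 - <<'E'
from look import *
look("w6",["handle_grip","pointer_tip","index_tip"]); print(tool()[0]["tcp_pos"])
E
```

```text
clock: 10.05
tcp_pos: [0.5101, 0.156, 0.0824]
ee_rot: [0.132, 0.745, 0.644, 0.114]
contact_force: [-0.3, 0.9, -0.0]
finger_gap: 0.6
finger_force: 0.0
clock: 10.85
tcp_pos: [0.5102, 0.1561, 0.0828]
ee_rot: [0.132, 0.745, 0.644, 0.114]
contact_force: [0.3, -0.7, 3.2]
finger_gap: 0.163
finger_force: 50.0
handle_grip [([320.5, 272.6], 0.65)]
pointer_tip [([438.7, 197.5], 0.74), ([561.1, 87.2], 0.59)]
index_tip [([531.5, 84.1], 0.87)]
[0.5102 0.1561 0.0829]
```

View pics/w6.png

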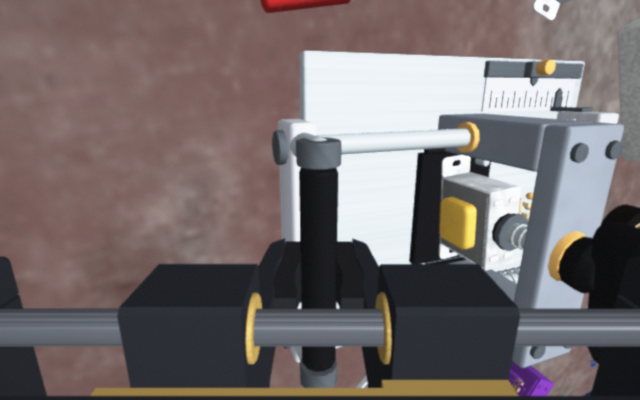

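Bar held between the pads at (318,290); index tip at (533,83), pointer tip at (558,92). Pulling 20 mm first.

```bash
echo '{"sx":[0, 0, 0, 0, 0, 0, 0, 0, 0, 0], "sy":[-0.0024, -0.0047, -0.0071, -0.0094, -0.0118, -0.0141, -0.0165, -0.0188, -0.0188, -0.0188], "sz":[-0.0009, -0.0017, -0.0026, -0.0034, -0.0043, -0.0051, -0.006, -0.0068, -0.0068, -0.0068], "drx":[0, 0, 0, 0, 0, 0, 0, 0, 0, 0], "dry":[0, 0, 0, 0, 0, 0, 0, 0, 0, 0], "drz":[0, 0, 0, 0, 0, 0, 0, 0, 0, 0]}' > m.json && python3 -m handwheel m.json
cat > gap.py <<'E'
from look import *
import sys
ex=np.array([np.cos(.147),-np.sin(.147),0])
b=look(sys.argv[1],["handle_grip","pointer_tip","index_tip"])
s=tool()[0]; print("pulled mm",-(s["tcp_pos"]-[.5102,.1561,.0828])@ex*1e3,s["tcp_pos"][2])
f=lambda px,z: at_z("wrist",px,z)@ex*1e3
for t,z in(("pointer_tip",.0205),("index_tip",.0175)):
    for m in r.mark_of(t,"wrist"): print(t,m["position"],f(m["position"],z))
im=cv2.imread(f"pics/{sys.argv[1]}.png"); cv2.imwrite(f"pics/{sys.argv[1]}c.png",cv2.resize(im[40:140,490:620],None,fx=6,fy=6,interpolation=cv2.INTER_CUBIC))
E
python3 gap.py w7
```

```text
clock: 12.05
tcp_pos: [0.4919, 0.1588, 0.083]
ee_rot: [0.133, 0.745, 0.644, 0.116]
contact_force: [12.2, -3.1, -6.0]
finger_gap: 0.167
finger_force: 50.0
handle_grip [([318.4, 271.5], 0.63)]
pointer_tip [([560.9, 88.9], 0.89)]
index_tip [([550.5, 84.9], 0.56)]
pulled mm 18.41073785535274 0.0829686517267846
pointer_tip [560.9, 88.9] 660.8834952305434
index_tip [550.5, 84.9] 654.3756792703907
```

View pics/w7c.png

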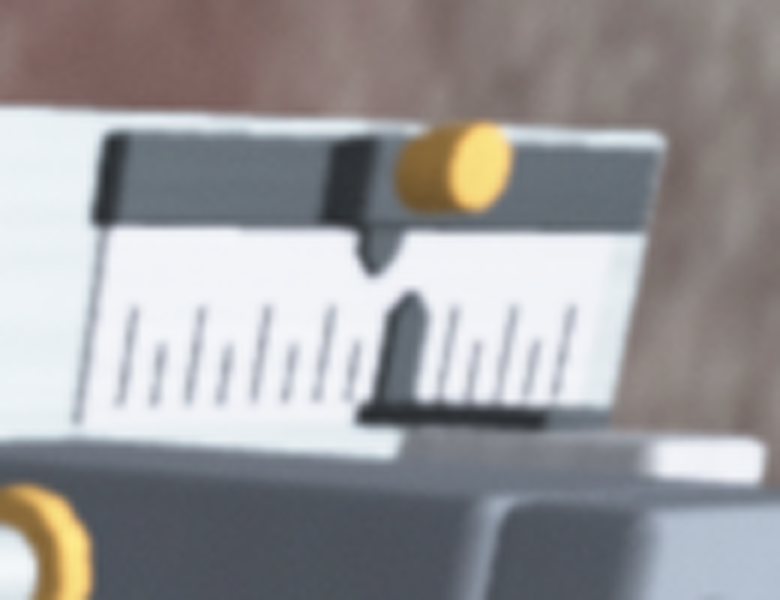

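Index tip at crop (374,272), pointer tip at (412,293): still short by about 6 mm.

```bash
cat > man.py <<'E'
from h import *
import sys
ex=np.array([np.cos(.147),-np.sin(.147),0]); v=list(map(float,sys.argv[1:]))
g=lambda x,y,z: at_z("wrist",[490+(x-2.5)/6,40+(y-2.5)/6],z)@ex*1e3
for zp,zi in((.0205,.0175),(.019,.019),(.02,.02),(.022,.018)): print(zp,zi,g(v[0],v[1],zp)-g(v[2],v[3],zi))
E
python3 man.py 412 293 374 272
echo '{"sx":[0, 0, 0, 0, 0, 0, 0], "sy":[-0.002, -0.004, -0.0055, -0.0057, -0.0057, -0.0057, -0.0057], "sz":[-0.0007, -0.0014, -0.002, -0.0021, -0.0021, -0.0021, -0.0021], "drx":[0, 0, 0, 0, 0, 0, 0], "dry":[0, 0, 0, 0, 0, 0, 0], "drz":[0, 0, 0, 0, 0, 0, 0]}' > m.json && python3 -m handwheel m.json
python3 gap.py w8
```

```text
0.0205 0.0175 2.5989984223259626
0.019 0.019 6.538789606651562
0.02 0.02 6.502473402592159
0.022 0.018 1.2494184901580638
clock: 13.05
tcp_pos: [0.4863, 0.1596, 0.083]
ee_rot: [0.133, 0.745, 0.644, 0.116]
contact_force: [13.8, -3.2, -9.4]
finger_gap: 0.161
finger_force: 50.0
handle_grip [([319.8, 275.2], 0.61)]
pointer_tip [([559.8, 87.8], 0.96)]
index_tip [([555.1, 86.2], 0.74)]
pulled mm 24.16069200755992 0.08301680526948169
pointer_tip [559.8, 87.8] 654.110939708981
index_tip [555.1, 86.2] 653.3701255615595
```

View pics/w8c.png

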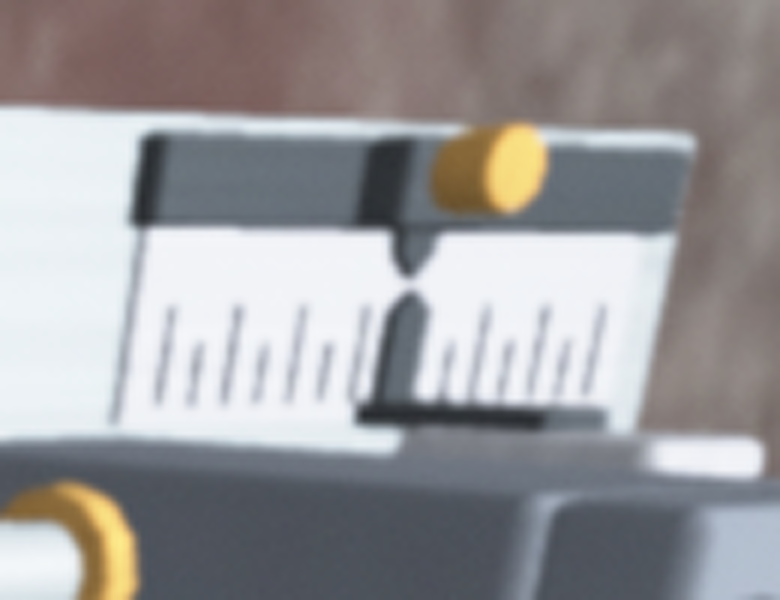

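The tips nearly meet: pointer at (411,292), index at (409,275). After allowing for the tick lean, about 0.4 mm remains. A last small pull, then a check.

```bash
echo '{"sx":[0, 0, 0, 0, 0], "sy":[-0.0004, -0.0004, -0.0004, -0.0004, -0.0004], "sz":[-0.0002, -0.0002, -0.0002, -0.0002, -0.0002], "drx":[0, 0, 0, 0, 0], "dry":[0, 0, 0, 0, 0], "drz":[0, 0, 0, 0, 0]}' > m.json && python3 -m handwheel m.json
python3 gap.py w9
python3 - <<'E'
from h import *
r.read_camera("top"); r.read_camera("scene")
ex=np.array([np.cos(.147),-np.sin(.147),0])
for n in("top","scene"):
  for t in("pointer_tip","index_tip","transformer"): print(n,t,[(np.round(m["position"],1).tolist(),round(m["conf"],2),round(float(at_z(n,m["position"],.02)@ex)*1e3,1)) for m in r.mark_of(t,n)[:3]])
E
```

```text
clock: 13.85
tcp_pos: [0.4859, 0.1596, 0.083]
ee_rot: [0.133, 0.745, 0.644, 0.116]
contact_force: [15.7, -2.3, -10.4]
finger_gap: 0.164
finger_force: 50.0
handle_grip [([321.1, 271.1], 0.7)]
pointer_tip [([561.5, 89.2], 0.93)]
index_tip [([557.9, 84.5], 0.74)]
pulled mm 24.49853526442948 0.08303807535542272
pointer_tip [561.5, 89.2] 655.698204246649
index_tip [557.9, 84.5] 655.4619643608162
top pointer_tip [([270.0, 158.3], 0.8, 652.7)]
top index_tip [([272.1, 159.8], 0.49, 649.7)]
top transformer [([370.6, 165.6], 0.75, 673.8), ([298.0, 183.4], 0.57, 600.2), ([365.7, 268.7], 0.57, 419.2)]
scene pointer_tip []
scene index_tip []
scene transformer [([329.2, 295.3], 0.89, 408.4), ([310.6, 220.9], 0.71, 594.0), ([390.4, 237.3], 0.6, 664.5)]
```

View pics/w9.png

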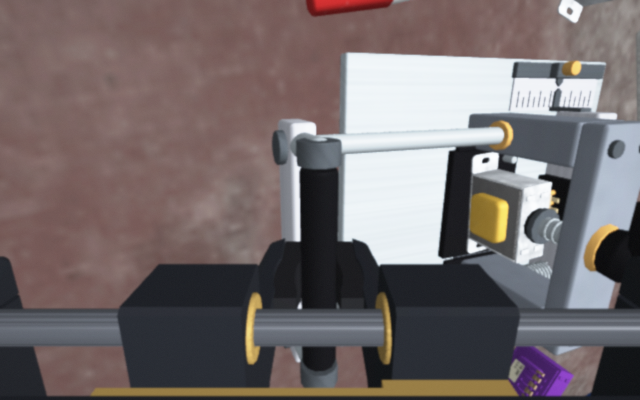

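The tips line up at (558,84), the pad is on the transformer and the transformer is still in its nest. Handing in while still holding.

```bash
python3 -c "
from rig import r
print(r.finish_job())"
```

```text
the job is handed in; nothing more can be done
None
```

The clamp knob is fully home on the transformer, and I handed the job in still holding the handle, pulled out about 24.5 mm, with the pointer level with the index to within about 0.5 mm by camera; the judging result was not shown.

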